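# Rack the press dies by size

### The job

Put the four round press dies away on the wooden die rack, one upright on the middle of each black pad, in order of outside diameter: the narrowest on the pad next to the red hand press, the widest at the far end. Do not move the red press or the black loupe that stand at the ends of the rack.

Things in the scene. Friction and masses are not known exactly. Their poses are not given: they have to be found in the camera images.
- die_22: yellow-brown (brass) turned press die, a squat round disc with a hollow in its top (the hollow is shallow; take it by the outer rim), outside diameter 22 mm, height 26 mm; loose, 40 to 130 g, lies upright on a green mat 4 mm thick at the start, on the left of the bench; beyond that mat (x over 0.65 m) a lamp hood hangs 0.40 m above the bench. Origin: centre of its underside, z up; round, so yaw means nothing.
- die_28: grey metal turned press die, a squat round disc with a hollow in its top (the hollow is shallow; take it by the outer rim), outside diameter 28 mm, height 20 mm; loose, 40 to 130 g, lies upright on a green mat 4 mm thick at the start, on the left of the bench; beyond that mat (x over 0.65 m) a lamp hood hangs 0.40 m above the bench. Origin: centre of its underside, z up; round, so yaw means nothing.
- die_34: off-white turned press die, a squat round disc with a hollow in its top (the hollow is shallow; take it by the outer rim), outside diameter 34 mm, height 16 mm; loose, 40 to 130 g, lies upright on a green mat 4 mm thick at the start, on the left of the bench; beyond that mat (x over 0.65 m) a lamp hood hangs 0.40 m above the bench. Origin: centre of its underside, z up; round, so yaw means nothing.
- die_42: off-white turned press die, the widest and flattest, a squat round disc with a hollow in its top (the hollow is shallow; take it by the outer rim), outside diameter 42 mm, height 12 mm; loose, 40 to 130 g, lies upright on a green mat 4 mm thick at the start, on the left of the bench; beyond that mat (x over 0.65 m) a lamp hood hangs 0.40 m above the bench. Origin: centre of its underside, z up; round, so yaw means nothing.
- pad_1: flat black round rubber pad 1 of four, 50 mm across and 2 mm thick, fixed in a straight row, 68 mm apart centre to centre, on a wooden board (74 x 295 mm, 12 mm thick) that is fixed on the bench. Origin: centre of its underside, 12 mm above the bench; its top, where a die stands, is 14 mm above the bench. y axis runs along the row towards pad 1, x axis across the row, away from the robot. Pad 1 is the end pad on the robot's left (+y).
- pad_2: flat black round rubber pad 2 of four, 50 mm across and 2 mm thick, fixed in a straight row, 68 mm apart centre to centre, on a wooden board (74 x 295 mm, 12 mm thick) that is fixed on the bench. Origin: centre of its underside, 12 mm above the bench; its top, where a die stands, is 14 mm above the bench. y axis runs along the row towards pad 1, x axis across the row, away from the robot.
- pad_3: flat black round rubber pad 3 of four, 50 mm across and 2 mm thick, fixed in a straight row, 68 mm apart centre to centre, on a wooden board (74 x 295 mm, 12 mm thick) that is fixed on the bench. Origin: centre of its underside, 12 mm above the bench; its top, where a die stands, is 14 mm above the bench. y axis runs along the row towards pad 1, x axis across the row, away from the robot.
- pad_4: flat black round rubber pad 4 of four, 50 mm across and 2 mm thick, fixed in a straight row, 68 mm apart centre to centre, on a wooden board (74 x 295 mm, 12 mm thick) that is fixed on the bench. Origin: centre of its underside, 12 mm above the bench; its top, where a die stands, is 14 mm above the bench. y axis runs along the row towards pad 1, x axis across the row, away from the robot. Pad 4 is the end pad on the robot's right (-y).
- red_press: red hand press with three upright posts, 47 x 62 mm, 108 mm tall, standing loose on the bench just beyond one end of the board, in line with the row, about 105 mm from the centre of the nearest pad (beyond pad 1 or beyond pad 4: it differs from start to start). It shows which end the row begins at. Origin: centre of its underside, z up. Not to be moved.
- black_loupe: black waisted eye loupe, 35 mm across, 39 mm tall, standing loose beyond the other end of the board, about 105 mm from the nearest pad. Origin: centre of its underside, z up. Not to be moved.

How it is judged:
At the end, for the whole second after the job is handed in: Each die stands upright (within about 7 degrees) and at rest on its pad, centre within 12 mm of the pad's centre, underside within 4 mm of the pad's top; counted from the pad nearest the red press the diameters are 22, 28, 34, 42 mm; press and loupe stand upright within 20 mm of where they were (((horizontal distance between red_press and pad_1 below 0.16 m and horizontal distance between die_22 and pad_1 below 0.012 m and horizontal distance between die_28 and pad_2 below 0.012 m and horizontal distance between die_34 and pad_3 below 0.012 m and horizontal distance between die_42 and pad_4 below 0.012 m) or (horizontal distance between red_press and pad_4 below 0.16 m and horizontal distance between die_22 and pad_4 below 0.012 m and horizontal distance between die_28 and pad_3 below 0.012 m and horizontal distance between die_34 and pad_2 below 0.012 m and horizontal distance between die_42 and pad_1 below 0.012 m)) and height (world z) of die_22 between 0.011 and 0.018 m and angle between each of die_22, die_28, die_34, die_42's own z axis and vertical below 0.12 rad and linear speed of each of die_22, die_28, die_34, die_42 below 0.01 m/s and angular speed of each of die_22, die_28, die_34, die_42 below 0.1 rad/s and height (world z) of die_28 between 0.011 and 0.018 m and height (world z) of die_34 between 0.011 and 0.018 m and height (world z) of die_42 between 0.011 and 0.018 m and distance of each of red_press, black_loupe from where it was at the start of the episode below 0.02 m and angle between each of red_press, black_loupe's own z axis and vertical below 0.15 rad); the robot touches nothing.
It fails at once if the red press is pushed more than 20 mm or knocked over (distance of red_press from where it was at the start of the episode above 0.02 m or angle between red_press's own z axis and vertical above 0.3 rad).
It fails at once if the black loupe is pushed more than 20 mm or knocked over (distance of black_loupe from where it was at the start of the episode above 0.02 m or angle between black_loupe's own z axis and vertical above 0.3 rad).
It also fails if it takes over 134 s, if anything falls off the work surface, if the arm or the gripper's body presses on something with over 40 N, if the wrist force passes 120 N, or if a joint passes its speed limit or range.

### The arm

A 6-joint arm with a two-finger parallel gripper is mounted at the origin on a cart in front of the work surface, level with it; the furniture and walls round the work are solid. World frame = base frame: x ahead of the robot, y to its left, z up, the work surface at z = 0. Lengths are in m, angles in rad, forces in N, time in s.
With the tool pointing down it reaches from about 0.375 to 0.9 m from the base axis. Payload 3.1 kg.
Tool frame: the origin (TCP) lies midway between the tips of the shut fingers; the grasp point (between the pads) lies 19 mm behind it; z points along the fingers, y is the line along which they close (so a half turn about z gives the same grasp; the last joint's range is limited). The gripper opens to 87 mm and grips with 3 to 60 N. Pads are 19 mm wide; open, the fingers measure 117 mm over their backs; the gripper's body (75 mm by 190 mm) begins 51 mm behind the grasp point.
Start: joints at [1.024, 0.527, 1.433, -0, 1.181, -0.178], TCP at [0.225, 0.583, 0.223] pointing down, gripper open.
Joint ranges: [-3.08, 3.08], [-0.75, 2.2], [0.22, 2.44], [-1.43, 4.57], [0, 2.65], [-2.85, 2.85]. Speed limits (rad/s): [2.79, 2.79, 3.14, 3.14, 3.14, 3.14].

### API

Orientations are given as a unit quaternion [x, y, z, w].
In Python, from rig import status, imaging, order gives the robot as it stands.
- The arm moves only by the tool arm_command, never from a script. Its argument "deltas" is one flat list of numbers, 5 for each row, row after row: the opening, from -1 (shut) to 1 (fully open), so that 0 is half open, then the shift along the tool's x, y, z in m, then the turn about the tool's z in rad. In form: [gripper, tx, ty, tz, roll, gripper, tx, ty, tz, roll, ...]. A call has 1 to 12 rows; each row shifts and turns the commanded pose from where the row before left it, along the tool's axes as they then stand; what a row does not reach is not made up. A row lasts 1/8 s, in which the tool goes at most 62.5 mm and 10.7 degrees, less where a joint would pass 70% of its speed; a pose out of reach is approached as far as the arm can. A call with a gripper value outside its range is refused whole. The fingers move at their own pace and stop on an object; "newtons" is the grip in N (left out, the last holds). Time passes only in rows, so rows that do not move let the fingers close. It gives the time, the measured TCP pose, the force, the opening and the grip force at its end, in the units of the state.
- status.get_obs(): the state, without advancing time (a new reading comes with each control period).
- imaging.camera(name): name is "scene" or "top" or "wrist"; returns (picture, depth): 400x640x3 uint8, red, green, blue; 400x640 float32, m along the optical axis (not along the pixel's ray), 0 where there is no reading.
- imaging.camera_params(name): a dict with "intrinsics" (3x3 intrinsics, pixels), "camera_from_world" (4x4, takes a point from world to camera coordinates). Camera axes: x right, y up, looking along -z (the intrinsics and any distortion apply to the point x, -y, -z); pixel columns grow to the right and rows downward; lengths in m; the calibration is good to about 2 mm. A picture is of the moment at which its call begins: read the wrist's pose just before it. camera_params takes no time and is no camera call; for the wrist camera it gives the pose at the moment of the call.
- order.hand_in(): hands the job in; it is judged then, once.
The state is a dict: "time": time; "q": joint angles; "joint_velocities": joint speeds; "joint_torque": joint torques, N m; "position": TCP position; "tool_rot": TCP orientation; "ft_force": force on the tool from outside, world axes, zero at the start; "moment": the same for the moment, N m; "grip_width": finger opening in m; "grip_force": force on a finger pad.
Only numpy, scipy, OpenCV 4.12 (cv2) and the standard library are available. Lean on these libraries where they do the work, as an engineer would, in place of code of your own. Each camera call takes 0.05 s, during which the arm holds its last target. There are 200 camera calls.

## Working session

There is one attempt and no reset: what is moved stays moved. The work goes in short steps, Python scripts to look and compute and a tool call to move; the robot and the scene stay as the last step left them, time stands still between calls to the robot, and variables do not carry over. Pictures are saved under pics/ and viewed, at most 14 in all, crops included, and the job is handed in when it is done.

Besides the shell and the picture viewer there is one more tool, called after "Call:" as name(argument=value, ...) on one line, values as JSON. arm_command: Moves the arm, as the interface text tells. Its arguments: {"type":"object","properties":{"deltas":{"type":"array"},"newtons":{"type":"number"}},"required":["deltas"]}

```bash
mkdir -p pics; cat > h.py <<'E'
import numpy as np, cv2
from rig import status, imaging, order
def cam(n):
    P=imaging.camera_params(n); im,d=imaging.camera(n)
    return im,d,np.array(P["intrinsics"]),np.array(P["camera_from_world"]),P
def pts(d,K,T):
    v,u=np.mgrid[:d.shape[0],:d.shape[1]]
    c=np.stack([(u-K[0,2])/K[0,0]*d,-(v-K[1,2])/K[1,1]*d,-d],-1)
    return (c-T[:3,3])@T[:3,:3]   # R^T(c-t)
def ray(uv,K,T,z):
    uv=np.atleast_2d(uv).astype(float)
    r=np.stack([(uv[:,0]-K[0,2])/K[0,0],-(uv[:,1]-K[1,2])/K[1,1],-np.ones(len(uv))],-1)@T[:3,:3]
    o=-T[:3,:3].T@T[:3,3]
    return o+r*((z-o[2])/r[:,2])[:,None]
def save(n,im): cv2.imwrite("pics/"+n,im[...,::-1])
E
python3 - <<'E'
from h import *
for n in("top","scene"):
    im,d,K,T,P=cam(n); save(n+"1.png",im); print(n,P); np.savez(n+".npz",im=im,d=d,K=K,T=T)
print(status.get_obs())
E
```

```text
top {'intrinsics': array([[416.95465344,   0.        , 317.06772614],
       [  0.        , 416.95465344, 199.2476647 ],
       [  0.        ,   0.        ,   1.        ]]), 'camera_from_world': array([[-0.00116861, -0.99985543, -0.01696317,  0.02187102],
       [ 0.99827748, -0.00216145,  0.05862941, -0.48597322],
       [-0.05865759, -0.01686544,  0.99813568, -1.07944461],
       [ 0.        ,  0.        ,  0.        ,  1.        ]])}
scene {'intrinsics': array([[394.20954941,   0.        , 313.43364653],
       [  0.        , 394.20954941, 207.66790829],
       [  0.        ,   0.        ,   1.        ]]), 'camera_from_world': array([[ 0.7028308 , -0.71104569,  0.02104507, -0.361362  ],
       [ 0.4939937 ,  0.50914662,  0.7047978 , -0.25727015],
       [-0.51185846, -0.48495747,  0.70909602, -0.82269385],
       [ 0.        ,  0.        ,  0.        ,  1.        ]])}
{'time': 0.1, 'q': array([ 1.02449302e+00,  5.28388642e-01,  1.43377014e+00,  1.78532843e-05,
        1.18134593e+00, -1.78504492e-01]), 'joint_velocities': array([-0.00056805, -0.00076136, -0.00265841,  0.00067967, -0.00113752,
        0.00204192]), 'joint_torque': array([-4.89859485e-04, -4.40979767e+01, -1.77148551e+01,  6.35044347e-02,
        5.34470938e-02, -6.27234976e-05]), 'position': array([0.22435846, 0.58265564, 0.22166125]), 'tool_rot': array([ 1.82867867e-01,  9.83137035e-01, -8.91005961e-04, -3.46653134e-04]), 'ft_force': array([-0.39921681, -0.48637624, -0.13089418]), 'moment': array([-0.04463655, -0.02262085, -0.0351351 ]), 'grip_force': 0.0, 'grip_width': 0.08731151030462678}
```

View pics/top1.png

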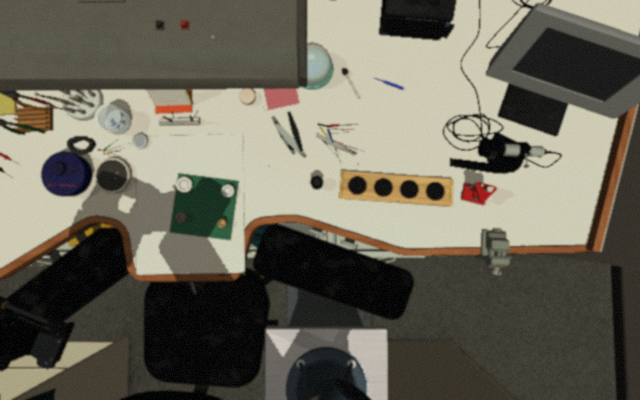

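View pics/scene1.png

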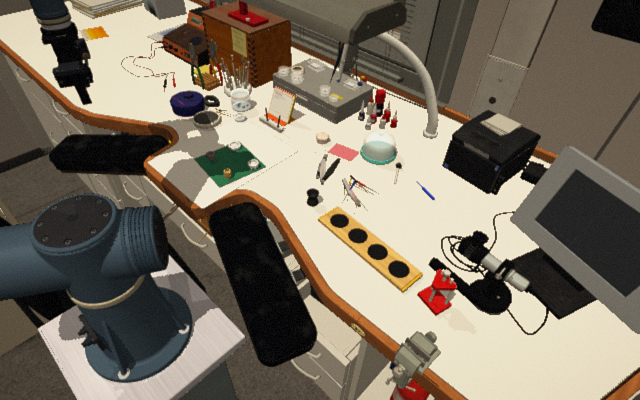

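Top view: the mat is at about (205,205), with dies at (183,185), (228,190), (181,217) and (222,224). The pads are at (357,186), (383,187), (409,189) and (436,190), the loupe at (317,180) and the red press at (478,192). So the press is next to pad 4. The scene view agrees.

```bash
python3 - <<'E'
from h import *
D={n:np.load(n+".npz") for n in("top","scene")}
im,d,K,T=[D["top"][k] for k in("im","d","K","T")]
X=pts(d,K,T)
hsv=cv2.cvtColor(im,cv2.COLOR_RGB2HSV)
# pads: dark blobs in board box
def blobs(mask,x0,y0,z,amin):
    n,l,s,c=cv2.connectedComponentsWithStats(mask.astype(np.uint8))
    for i in range(1,n):
        if s[i,4]>=amin:
            uv=c[i]+[x0,y0]; m=(l==i)
            print(uv.round(1),s[i,2:5],ray(uv,K,T,z)[0].round(4),"zmed",np.median(X[y0:y0+mask.shape[0],x0:x0+mask.shape[1],2][m]).round(4))
print("pads");blobs(hsv[165:210,340:455,2]<70,340,165,.014,60)
print("loupe");blobs(hsv[165:195,305,None,2].repeat(1,1)<0 if 0 else hsv[165:195,305:330,2]<70,305,165,.039,30)
print("press");r=im[175:210,458:500].astype(int);blobs(r[...,0]>r[...,1]+60,458,175,.05,30)
print("non green on mat")
g=hsv[172:240,168:242]; mat=((g[...,0]>50)&(g[...,0]<90)&(g[...,1]>80))
cnt=max(cv2.findContours(mat.astype(np.uint8),0,2)[0],key=cv2.contourArea)
hull=cv2.convexHull(cnt); print("mat",cv2.minAreaRect(cnt))
f=np.zeros(mat.shape,np.uint8); cv2.fillConvexPoly(f,hull,1)
blobs((f>0)&~mat,168,172,.02,12)
Z=X[172:240,168:242,2]
blobs((Z>.0115)&(f>0),168,172,.018,12)
print("max heights x.25-.55,y -.3..0.5 grid")
for xa in np.arange(.1,.7,.1):
  print(round(xa,1),[round(float(np.percentile(q,99)),2) if len(q:=X[(X[...,0]>xa)&(X[...,0]<xa+.1)&(X[...,1]>ya)&(X[...,1]<ya+.1)&(d>0)][:,2])>3 else None for ya in np.arange(-.5,.7,.1)])
big=cv2.resize(np.hstack([im[165:245,165:245]]),None,fx=5,fy=5,interpolation=cv2.INTER_CUBIC)
w=D["scene"]["im"][135:195,190:270]; w=cv2.resize(w,None,fx=5,fy=400/60,interpolation=cv2.INTER_CUBIC)
save("dies.png",np.hstack([big,w]))
E
```

```text
pads
[357. 185.] [ 17  17 226] [ 0.5232 -0.0838  0.014 ] zmed 0.0141
[382.9 187. ] [ 17  17 226] [ 0.5179 -0.1516  0.014 ] zmed 0.014
[408.9 188.9] [ 17  17 226] [ 0.5126 -0.2194  0.014 ] zmed 0.014
[434.9 190.8] [ 17  17 227] [ 0.5074 -0.2872  0.014 ] zmed 0.0141
loupe
[316.3 181.5] [ 11  13 113] [0.5303 0.0226 0.039 ] zmed 0.0273
press
[476.3 193.5] [ 34  23 416] [ 0.4976 -0.3815  0.05  ] zmed 0.0161
non green on mat
mat ((35.7535514831543, 34.30730056762695), (59.314701080322266, 58.32386779785156), 7.765166282653809)
[186.  185.9] [ 15  18 172] [0.5216 0.3655 0.02  ] zmed 0.0137
[227.6 190.4] [ 17  16 194] [0.5094 0.2557 0.02  ] zmed 0.0166
[180.9 216.8] [ 13  12 116] [0.4405 0.3777 0.02  ] zmed 0.0211
[221.4 222.7] [11 10 85] [0.4249 0.2709 0.02  ] zmed 0.0256
[185.9 185.8] [ 15  15 129] [0.5221 0.3665 0.018 ] zmed 0.0147
[227.9 190.7] [ 13  13 132] [0.5088 0.2553 0.018 ] zmed 0.0183
[181.5 217.1] [ 12  11 104] [0.4396 0.3767 0.018 ] zmed 0.022
[222.1 223.3] [ 9  8 63] [0.4232 0.2697 0.018 ] zmed 0.0268
max heights x.25-.55,y -.3..0.5 grid
0.1 [-0.91, None, -0.05, 0.0, 0.32, 0.01, 0.0, -0.37, -0.37, 0.34, 0.39, -0.03]
0.2 [0.05, -0.91, -0.04, -0.03, -0.02, -0.0, 0.0, 0.0, 0.01, 0.34, 0.4, 0.32]
0.3 [0.06, 0.0, 0.0, 0.0, 0.0, 0.0, 0.01, 0.01, 0.01, 0.01, 0.0, 0.0]
0.4 [0.08, 0.08, 0.02, 0.02, 0.01, 0.0, 0.01, 0.03, 0.03, 0.01, 0.0, 0.04]
0.5 [0.13, 0.13, 0.02, 0.02, 0.02, 0.04, 0.0, 0.02, 0.02, 0.01, 0.02, 0.05]
0.6 [0.14, 0.14, 0.0, 0.0, 0.01, 0.46, 0.46, 0.46, 0.46, 0.46, 0.46, 0.04]
```

View pics/dies.png

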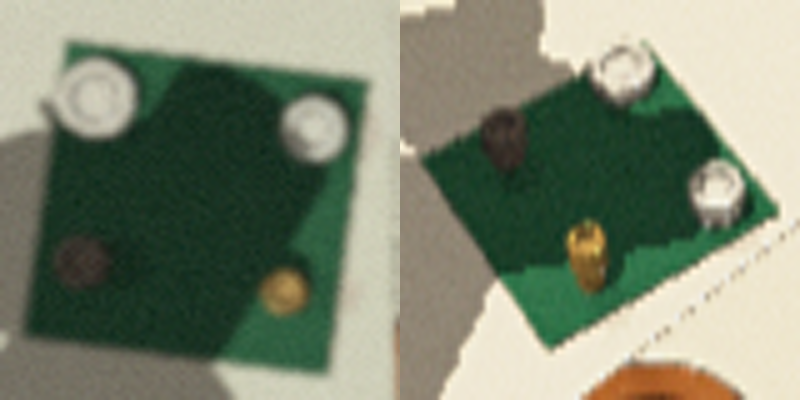

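Close-up of the mat: die_42 is top-left at about (184,184), hanging slightly over the mat's left edge. die_34 is top-right at (228,190), die_28 (dark, in shade) bottom-left at (181,217) and die_22 (brass) bottom-right at (222,223). Heights and pad spacing match the given sizes. First move: turn the tool so the fingers close across the row (tool y at -4.4°), then go over the mat for a wrist view.

Call:
arm_command(deltas=[1,0,0,0,0.16,1,0,0,0,0.16,1,0,0,0,0.16,1,0,0,0,0.16,1,0,0,0,0.16,1,0,0,0,0.16,1,0,0,0,0.16,1,0,0,0,0.16,1,0,0,0,0], newtons=20)

```text
time: 1.23
position: [0.2245, 0.5829, 0.222]
tool_rot: [0.733, 0.68, -0.001, 0.0]
ft_force: [-0.6, -0.3, -0.2]
grip_width: 0.0868
grip_force: 0.0
```

Call:
arm_command(deltas=[1,-0.03,0.033,0,0,1,-0.03,0.033,0,0,1,-0.03,0.033,0,0,1,-0.03,0.033,0,0,1,-0.03,0.033,0,0,1,-0.03,0.033,0,0,1,-0.03,0.033,0,0,1,-0.03,0.033,0,0,1,0,0,0,0,1,0,0,0,0])

```text
time: 2.48
position: [0.4689, 0.3236, 0.2223]
tool_rot: [0.733, 0.68, -0.0, -0.0]
ft_force: [-0.5, 0.1, -0.3]
grip_width: 0.0868
grip_force: 0.0
```

```bash
cat >> h.py <<'E'
from scipy.spatial.transform import Rotation as Rn
def to(p):
    o=status.get_obs(); R=Rn.from_quat(o["tool_rot"]).as_matrix()
    return (R.T@(np.array(p)-o["position"])).round(4), np.degrees(np.arctan2(R[1,1],R[0,1])).round(2), o["position"].round(4), o["time"]
E
python3 - <<'E'
from h import *
print(to([.47,.32,.22]), status.get_obs()["q"].round(2))
im,d,K,T,P=cam("wrist"); save("w1.png",im); print(P["intrinsics"]); np.savez("w1.npz",im=im,d=d,K=K,T=T)
E
```

```text
(array([-0.0035,  0.0014,  0.0023]), np.float64(-4.36), array([0.4689, 0.3236, 0.2223]), 2.475) [0.41 0.45 1.57 0.   1.12 0.48]
[[292.33549506   0.         321.00703817]
 [  0.         292.33549506 195.71660139]
 [  0.           0.           1.        ]]
```

View pics/w1.png

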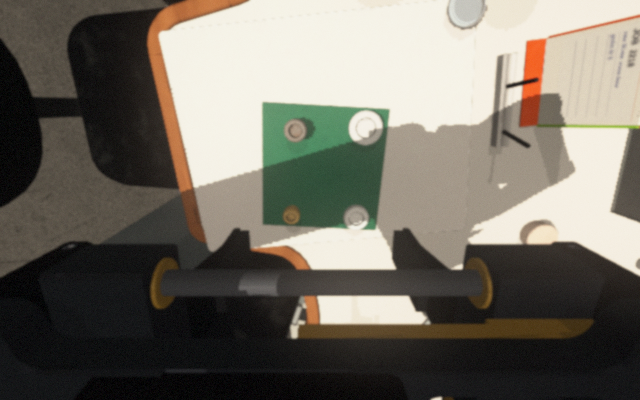

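Wrist view: die_28 is at about (295,131), die_42 at (366,128), die_22 at (291,215) and die_34 at (356,217), all clear of each other. Next I measure them here and compare with the top camera.

```bash
cat > m.py <<'E'
from h import *
H={22:.026,28:.020,34:.016,42:.012}
def meas(im,d,K,T,guess,base=.004):
    X=pts(d,K,T); out={}
    for n,g in guess.items():
        r=np.hypot(X[...,0]-g[0],X[...,1]-g[1])
        m=((r<.035)&(X[...,2]>base+H[n]-.005)&(X[...,2]<base+H[n]+.006)&(d>0)).astype(np.uint8)
        k,l,s,_=cv2.connectedComponentsWithStats(m)
        if k<2: out[n]=None; continue
        i=1+np.argmax(s[1:,4]); ys,xs=np.where(l==i)
        (cu,cv),rad=cv2.minEnclosingCircle(np.stack([xs,ys],1).astype(np.float32))
        w=ray([(cu,cv),(xs.mean(),ys.mean())],K,T,base+H[n])
        diam=2*(rad)/K[0,0]*np.median(d[l==i])
        out[n]=w[:,:2].round(4).tolist(),np.median(X[l==i][:,2]).round(4),round(diam,4)
    return out
E
python3 - <<'E'
from m import *
G={42:(.522,.370),34:(.509,.255),28:(.44,.377),22:(.424,.27)}
for n in("top","w1","scene"):
    D=np.load(n+".npz"); print(n,*meas(D["im"],D["d"],D["K"],D["T"],G).items(),sep="\n")
E
```

```text
top
(42, ([[0.5265, 0.3722], [0.5258, 0.3719]], np.float64(0.0148), np.float64(0.0426)))
(34, ([[0.5085, 0.2551], [0.5086, 0.2551]], np.float64(0.0188), np.float64(0.0338)))
(28, ([[0.4398, 0.3759], [0.4397, 0.3757]], np.float64(0.0231), np.float64(0.0281)))
(22, ([[0.4236, 0.2672], [0.4233, 0.2672]], np.float64(0.0284), np.float64(0.0222)))
w1
(42, ([[0.5275, 0.3751], [0.5275, 0.3751]], np.float64(0.0151), np.float64(0.0429)))
(34, ([[0.5106, 0.2591], [0.5105, 0.259]], np.float64(0.0189), np.float64(0.0342)))
(28, ([[0.4416, 0.3788], [0.4417, 0.3788]], np.float64(0.0232), np.float64(0.0284)))
(22, ([[0.4258, 0.2719], [0.4259, 0.2718]], np.float64(0.0291), np.float64(0.022)))
scene
(42, ([[0.5244, 0.3671], [0.5255, 0.3693]], np.float64(0.0143), np.float64(0.0405)))
(34, ([[0.5072, 0.2502], [0.5086, 0.2521]], np.float64(0.0182), np.float64(0.0326)))
(28, ([[0.4388, 0.3732], [0.4385, 0.3726]], np.float64(0.0229), np.float64(0.0263)))
(22, ([[0.4232, 0.2639], [0.4231, 0.2633]], np.float64(0.0277), np.float64(0.0196)))
```

The die diameters and heights agree, and the wrist and top cameras differ by only 2 to 4 mm. I'll use wrist-camera coordinates for both the grasps and the pads, so shared bias cancels. die_22 is first.

Call:
arm_command(deltas=[0.2,-0.0182,-0.013,0.03,0,0.2,-0.0182,-0.013,0.03,0,0.2,-0.0182,-0.013,0.03,0,0.2,0,0,0.03,0,0.2,0,0,0.03,0,0.2,0,0,0.03,0,0.2,0,0,0,0,0.2,0,0,0,0])

```text
time: 3.52
position: [0.4264, 0.273, 0.0433]
tool_rot: [0.733, 0.68, 0.0, 0.0]
ft_force: [-0.4, 0.1, 0.7]
grip_width: 0.0523
grip_force: 0.0
```

```bash
python3 - <<'E'
from h import *
print(to([.426,.271,.007]), status.get_obs()["grip_width"])
im,d,K,T,P=cam("wrist"); save("w2.png",im)
E
```

```text
(array([-0.002 , -0.0002,  0.0363]), np.float64(-4.32), array([0.4264, 0.273 , 0.0433]), 3.525) 0.052260465530173446
```

View pics/w2.png

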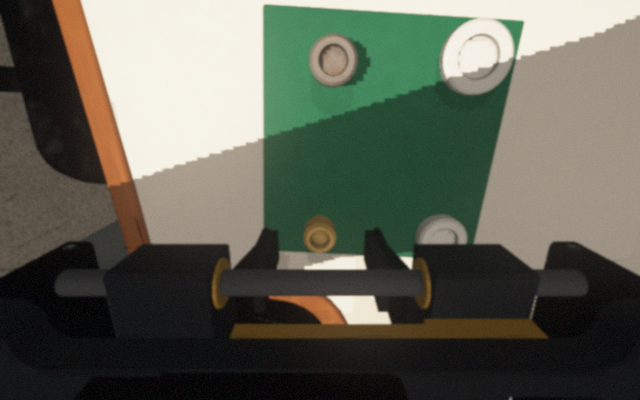

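The brass die at (320,235) sits midway between the fingertips at (275,240) and (368,240), and die_34 at (440,235) is clear. I'll go down and grip.

Call:
arm_command(deltas=[0.2,-0.002,0,0.015,0,0.2,0,0,0.012,0,0.2,0,0,0.009,0,0.2,0,0,0,0,-1,0,0,0,0,-1,0,0,0,0,-1,0,0,0,0,-1,0,0,0,0,-1,0,0,0,0,-1,0,0,0,0], newtons=20)

```text
time: 4.82
position: [0.4262, 0.2702, 0.0068]
tool_rot: [0.734, 0.679, 0.0, 0.0]
ft_force: [0.2, -0.1, 2.7]
grip_width: 0.0215
grip_force: 20.0
```

Call:
arm_command(deltas=[-1,0,0,-0.005,0,-1,0,0,-0.015,0,-1,0,0,-0.03,0,-1,0,0,-0.03,0,-1,0,0,-0.03,0,-1,0,0,-0.03,0,-1,0,0,0,0])

```text
time: 5.7
position: [0.4278, 0.2708, 0.1495]
tool_rot: [0.734, 0.679, 0.003, 0.001]
ft_force: [-0.2, -0.3, -1.0]
grip_width: 0.0214
grip_force: 20.0
```

```bash
python3 - <<'E'
from h import *
print(to([.50,-.19,.16]),status.get_obs()["grip_width"])
E
```

```text
(array([-0.4539,  0.1074, -0.0111]), np.float64(-4.41), array([0.4278, 0.2708, 0.1495]), 5.7) 0.021381072978063787
```

Grip confirmed at 21.4 mm wide and 20 N. I'll carry it high to above pad 4 and look at the rack with the wrist camera.

Call:
arm_command(deltas=[-1,-0.046,0.0101,-0.006,0,-1,-0.046,0.0101,-0.006,0,-1,-0.046,0.0101,-0.006,0,-1,-0.046,0.0101,-0.006,0,-1,-0.046,0.0101,-0.006,0,-1,-0.046,0.0101,-0.006,0,-1,-0.046,0.0101,-0.006,0,-1,-0.046,0.0101,-0.006,0,-1,-0.046,0.0101,-0.006,0,-1,-0.046,0.0101,-0.006,0,-1,-0.046,0.0101,-0.006,0,-1,-0.046,0.0101,-0.006,0])

```text
time: 7.2
position: [0.5039, -0.2905, 0.2177]
tool_rot: [0.734, 0.679, -0.0, -0.001]
ft_force: [1.1, 0.4, -0.6]
grip_width: 0.0214
grip_force: 20.0
```

Call:
arm_command(deltas=[-1,0,0,0,0,-1,0,0,0,0,-1,0,0,0,0])

```text
time: 7.58
position: [0.5039, -0.2878, 0.2179]
tool_rot: [0.733, 0.68, -0.0, -0.001]
ft_force: [-0.0, -0.7, -0.4]
grip_width: 0.0214
grip_force: 20.0
```

```bash
python3 - <<'E'
from h import *
print(to([.507,-.287,.22]),status.get_obs()["grip_width"])
im,d,K,T,P=cam("wrist"); save("w3.png",im); np.savez("w3.npz",im=im,d=d,K=K,T=T)
X=pts(d,K,T)
hsv=cv2.cvtColor(im,cv2.COLOR_RGB2HSV)
m=((hsv[...,2]<90)&(d>0)&(abs(X[...,2]-.014)<.006)&(abs(X[...,0]-.51)<.06)).astype(np.uint8)
n,l,s,c=cv2.connectedComponentsWithStats(m)
for i in range(1,n):
    if s[i,4]>150:
        e=cv2.fitEllipse(cv2.findContours((l==i).astype(np.uint8),0,1)[0][0])
        print(c[i].round(1),s[i,2:],ray([c[i],e[0]],K,T,.014)[:,:2].round(4).tolist(),np.median(X[l==i][:,2]).round(4), 50/ (max(e[1])/K[0,0]*np.median(d[l==i])*1000))
E
```

```text
(array([ 0.001 ,  0.0031, -0.0021]), np.float64(-4.35), array([ 0.5039, -0.2878,  0.2179]), 7.575) 0.0213818801675777
[325.6   4.2] [ 36  11 294] [[0.5223, -0.1015], [0.5222, -0.1017]] 0.0138 1.204093834709008
[325.2  54.5] [  41   45 1413] [[0.5183, -0.1513], [0.5183, -0.1513]] 0.0138 0.9963108139743511
[325.  116.1] [  37   39 1127] [[0.5131, -0.219], [0.5132, -0.219]] 0.0138 1.0841033885589249
[324.8 171.3] [ 35  34 918] [[0.5081, -0.2868], [0.5081, -0.2869]] 0.0138 1.1609700810441979
```

View pics/w3.png

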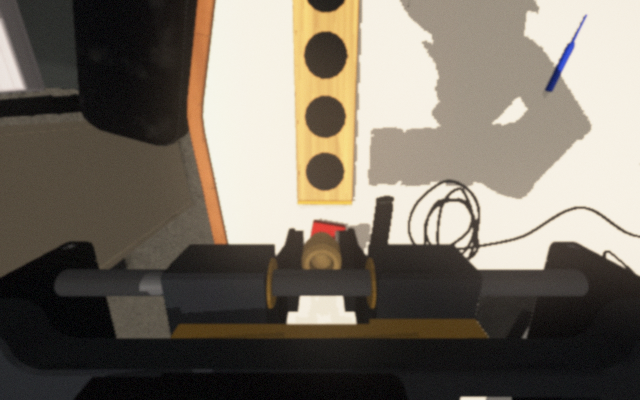

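The pads are at (325,171), (325,116), (325,54) and partly (325,4). They give pad 4 (.508,-.287), pad 3 (.513,-.219) and pad 2 (.518,-.151), within 1 mm of the top view. The brass die is held at (322,250). I'll lower it onto pad 4.

Call:
arm_command(deltas=[-1,0.001,0.004,0.028,0,-1,0,0,0.028,0,-1,0,0,0.028,0,-1,0,0,0.028,0,-1,0,0,0.028,0,-1,0,0,0.028,0,-1,0,0,0.01,0,-1,0,0,0.01,0,-1,0,0,0,0,-1,0,0,0,0])

```text
time: 8.88
position: [0.5092, -0.2892, 0.0314]
tool_rot: [0.734, 0.679, 0.0, 0.001]
ft_force: [-0.2, 0.1, -0.5]
grip_width: 0.0213
grip_force: 20.0
```

```bash
python3 - <<'E'
from h import *
print(to([.508,-.287,.0175]))
im,d,K,T,P=cam("wrist"); save("w4.png",im[130:330,200:450].repeat(3,0).repeat(3,1))
E
```

```text
(array([ 0.0021, -0.0014,  0.0139]), np.float64(-4.41), array([ 0.5092, -0.2892,  0.0314]), 8.875)
```

View pics/w4.png

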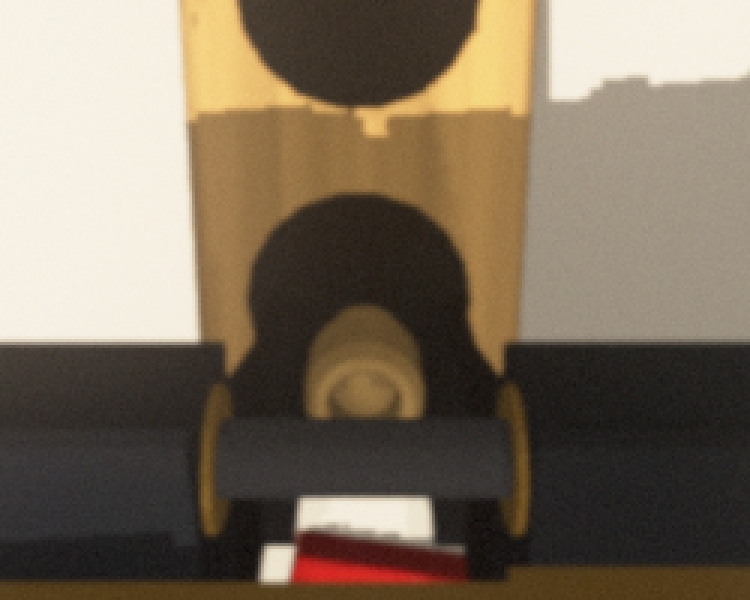

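The die hangs over the middle of pad 4 (crop about (365,360); pad spans 250-468), upright, with the press clear. I'll lower it, release and rise.

Call:
arm_command(deltas=[-1,0.002,-0.001,0.006,0,-1,0,0,0.005,0,-1,0,0,0.002,0,-1,0,0,0.001,0,-1,0,0,0,0])

```text
time: 9.55
position: [0.5076, -0.2866, 0.0168]
tool_rot: [0.734, 0.679, -0.0, -0.0]
ft_force: [-1.6, 0.7, 2.9]
grip_width: 0.0214
grip_force: 20.0
```

Call:
arm_command(deltas=[0,0,0,0,0,0,0,0,0,0,0,0,0,0,0,0,0,0,-0.01,0,0,0,0,-0.02,0,0,0,0,-0.03,0,0,0,0,-0.03,0,0,0,0,-0.03,0,0,0,0,-0.03,0,0,0,0,0,0])

```text
time: 10.8
position: [0.5093, -0.288, 0.1696]
tool_rot: [0.734, 0.679, 0.0, 0.003]
ft_force: [0.1, -0.2, 0.2]
grip_width: 0.0435
grip_force: 0.0
```

```bash
python3 - <<'E'
from m import *
im,d,K,T,P=cam("wrist"); t=cam("top")
print(meas(im,d,K,T,{22:(.508,-.287)},.014)); print(meas(*t[:4],{22:(.508,-.287)},.014))
print(to([.441,.3775,.05]))
E
```

```text
{22: ([[0.5077, -0.2857], [0.5077, -0.2856]], np.float64(0.039), np.float64(0.0216))}
{22: ([[0.5062, -0.2869], [0.5065, -0.2874]], np.float64(0.0387), np.float64(0.022))}
(array([ 0.657 , -0.1174,  0.1166]), np.float64(-4.41), array([ 0.5075, -0.2866,  0.1666]), 10.9)
```

die_22 stands on pad 4 within 2 mm by both cameras. Next is die_28.

Call:
arm_command(deltas=[0.2,0.048,-0.009,0,0,0.2,0.048,-0.009,0,0,0.2,0.048,-0.009,0,0,0.2,0.048,-0.009,0,0,0.2,0.048,-0.009,0,0,0.2,0.048,-0.009,0,0,0.2,0.048,-0.009,0,0,0.2,0.048,-0.009,0,0,0.2,0.048,-0.009,0,0,0.2,0.048,-0.009,0,0,0.2,0.048,-0.009,0,0,0.2,0.048,-0.009,0,0])

```text
time: 12.4
position: [0.4431, 0.297, 0.165]
tool_rot: [0.734, 0.679, -0.001, -0.001]
ft_force: [-0.3, -0.8, 0.2]
grip_width: 0.0521
grip_force: 0.0
```

Call:
arm_command(deltas=[0.2,0.041,-0.005,0,0,0.2,0.04,-0.0045,0,0,0.2,0,0,0.03,0,0.2,0,0,0.03,0,0.2,0,0,0.03,0,0.2,0,0,0.03,0,0.2,0,0,0,0,0.2,0,0,0,0])

```text
time: 13.4
position: [0.4412, 0.3773, 0.0465]
tool_rot: [0.734, 0.679, -0.0, -0.0]
ft_force: [-0.1, 0.4, 0.5]
grip_width: 0.0522
grip_force: 0.0
```

```bash
python3 - <<'E'
from m import *
im,d,K,T,P=cam("wrist")
print(to([.441,.3775,.007]),meas(im,d,K,T,{28:(.441,.3775),42:(.527,.374)}))
E
```

```text
(array([-0.0002, -0.0007,  0.0402]), np.float64(-4.42), array([0.4416, 0.3776, 0.0472]), 13.45) {28: ([[0.4411, 0.38], [0.4411, 0.3801]], np.float64(0.0231), np.float64(0.0277)), 42: ([[0.5262, 0.3771], [0.5264, 0.3765]], np.float64(0.0151), np.float64(0.0439))}
```

Call:
arm_command(deltas=[0.2,0.0005,0,0.015,0,0.2,0,0,0.015,0,0.2,0,0,0.0095,0,0.2,0,0,0,0,-1,0,0,0,0,-1,0,0,0,0,-1,0,0,0,0,-1,0,0,0,0,-1,0,0,0,0,-1,0,0,0,0])

```text
time: 14.7
position: [0.4415, 0.378, 0.0074]
tool_rot: [0.734, 0.679, 0.0, 0.0]
ft_force: [0.6, -0.9, 3.4]
grip_width: 0.0272
grip_force: 20.0
```

Call:
arm_command(deltas=[-1,0,0,-0.005,0,-1,0,0,-0.015,0,-1,0,0,-0.03,0,-1,0,0,-0.03,0,-1,0,0,-0.03,0,-1,0,0,-0.03,0,-1,0,0,0,0])

```text
time: 15.58
position: [0.4429, 0.3788, 0.1502]
tool_rot: [0.734, 0.679, 0.003, 0.001]
ft_force: [-0.0, -0.6, -1.3]
grip_width: 0.0276
grip_force: 20.0
```

```bash
python3 - <<'E'
from h import *
print(to([.513,-.219,.15]),status.get_obs()["grip_width"])
E
```

```text
(array([-0.5907,  0.1159, -0.0014]), np.float64(-4.41), array([0.4429, 0.3788, 0.1502]), 15.575) 0.027559304179818347
```

Call:
arm_command(deltas=[-1,-0.049,0.0097,0,0,-1,-0.049,0.0097,0,0,-1,-0.049,0.0097,0,0,-1,-0.049,0.0097,0,0,-1,-0.049,0.0097,0,0,-1,-0.049,0.0097,0,0,-1,-0.049,0.0097,0,0,-1,-0.049,0.0097,0,0,-1,-0.049,0.0097,0,0,-1,-0.049,0.0097,0,0,-1,-0.049,0.0097,0,0,-1,-0.049,0.0097,0,0])

```text
time: 17.08
position: [0.5113, -0.2186, 0.1461]
tool_rot: [0.734, 0.679, -0.0, -0.001]
ft_force: [0.8, 0.6, -0.4]
grip_width: 0.027
grip_force: 20.0
```

Call:
arm_command(deltas=[-1,0,0,0,0,-1,0,0,0.029,0,-1,0,0,0.029,0,-1,0,0,0.029,0,-1,0,0,0.029,0,-1,0,0,0,0,-1,0,0,0,0])

```text
time: 17.95
position: [0.512, -0.2168, 0.0314]
tool_rot: [0.734, 0.68, 0.0, -0.0]
ft_force: [0.3, 0.5, -0.9]
grip_width: 0.0269
grip_force: 20.0
```

```bash
python3 - <<'E'
from h import *
print(to([.513,-.219,.0175]),status.get_obs()["grip_width"])
E
```

```text
(array([-0.0022,  0.0011,  0.0139]), np.float64(-4.38), array([ 0.512 , -0.2168,  0.0314]), 17.95) 0.026853722657048638
```

Call:
arm_command(deltas=[-1,-0.003,0.001,0.006,0,-1,0,0,0.005,0,-1,0,0,0.002,0,-1,0,0,0.001,0,-1,0,0,0,0])

```text
time: 18.58
position: [0.5127, -0.2205, 0.0174]
tool_rot: [0.734, 0.679, -0.0, -0.0]
ft_force: [-0.6, 0.1, 2.7]
grip_width: 0.0272
grip_force: 20.0
```

Call:
arm_command(deltas=[0.1,0,0,0,0,0.1,0,0,0,0,0.1,0,0,0,0,0.1,0,0,-0.01,0,0.1,0,0,-0.02,0,0.1,0,0,-0.03,0,0.1,0,0,-0.03,0,0.1,0,0,-0.03,0,0.1,0,0,-0.03,0,0.1,0,0,0,0])

```text
time: 19.82
position: [0.5144, -0.2214, 0.1699]
tool_rot: [0.734, 0.679, 0.001, 0.003]
ft_force: [-0.1, 0.6, 0.2]
grip_width: 0.0476
grip_force: 0.0
```

```bash
python3 - <<'E'
from m import *
im,d,K,T,P=cam("wrist"); t=cam("top")
G={22:(.508,-.287),28:(.513,-.219)}
print(meas(im,d,K,T,G,.014)); print(meas(*t[:4],G,.014))
print(to([.5097,.2575,.05]))
E
```

```text
{22: ([[0.5079, -0.2849], [0.5079, -0.2848]], np.float64(0.039), np.float64(0.0215)), 28: ([[0.5128, -0.2189], [0.5129, -0.2189]], np.float64(0.0332), np.float64(0.0277))}
{22: None, 28: ([[0.512, -0.2195], [0.5148, -0.215]], np.float64(0.0337), np.float64(0.0265))}
(array([ 0.4761, -0.0396,  0.1171]), np.float64(-4.41), array([ 0.5125, -0.2202,  0.1671]), 19.925)
```

die_28 is on pad 3 within 1 mm. Next is die_34.

Call:
arm_command(deltas=[0.35,0.0433,-0.0036,0,0,0.35,0.0433,-0.0036,0,0,0.35,0.0433,-0.0036,0,0,0.35,0.0433,-0.0036,0,0,0.35,0.0433,-0.0036,0,0,0.35,0.0433,-0.0036,0,0,0.35,0.0433,-0.0036,0,0,0.35,0.0433,-0.0036,0,0,0.35,0.0433,-0.0036,0,0,0.35,0.0433,-0.0036,0,0,0.35,0.0433,-0.0036,0,0])

```text
time: 21.3
position: [0.5088, 0.2586, 0.1653]
tool_rot: [0.734, 0.679, -0.002, -0.001]
ft_force: [1.0, -0.1, 0.4]
grip_width: 0.0587
grip_force: 0.0
```

Call:
arm_command(deltas=[0.35,0,0,0,0,0.35,0,0,0.03,0,0.35,0,0,0.03,0,0.35,0,0,0.03,0,0.35,0,0,0.03,0,0.35,0,0,0,0,0.35,0,0,0,0])

```text
time: 22.18
position: [0.5101, 0.2569, 0.0472]
tool_rot: [0.734, 0.679, -0.0, -0.0]
ft_force: [0.3, 0.4, -0.4]
grip_width: 0.0591
grip_force: 0.0
```

```bash
python3 - <<'E'
from m import *
im,d,K,T,P=cam("wrist")
print(to([.5097,.2575,.007]),meas(im,d,K,T,{34:(.5097,.2575),42:(.527,.374)}))
E
```

```text
(array([ 0.0002, -0.001 ,  0.0408]), np.float64(-4.44), array([0.5106, 0.2572, 0.0478]), 22.225) {34: ([[0.5106, 0.2588], [0.5106, 0.2589]], np.float64(0.019), np.float64(0.0338)), 42: ([[0.5278, 0.3746], [0.5274, 0.3747]], np.float64(0.0151), np.float64(0.0469))}
```

Call:
arm_command(deltas=[0.35,0.0005,0,0.015,0,0.35,0,0,0.015,0,0.35,0,0,0.01,0,0.35,0,0,0,0,-1,0,0,0,0,-1,0,0,0,0,-1,0,0,0,0,-1,0,0,0,0,-1,0,0,0,0,-1,0,0,0,0])

```text
time: 23.48
position: [0.5103, 0.2581, 0.0074]
tool_rot: [0.734, 0.679, 0.0, 0.0]
ft_force: [0.8, 0.1, 3.4]
grip_width: 0.0329
grip_force: 20.0
```

Call:
arm_command(deltas=[-1,0,0,-0.005,0,-1,0,0,-0.015,0,-1,0,0,-0.03,0,-1,0,0,-0.03,0,-1,0,0,-0.03,0,-1,0,0,-0.03,0,-1,0,0,0,0])

```text
time: 24.35
position: [0.5118, 0.2586, 0.1502]
tool_rot: [0.734, 0.679, 0.003, 0.001]
ft_force: [0.1, 0.3, -1.0]
grip_width: 0.033
grip_force: 20.0
```

```bash
python3 - <<'E'
from h import *
print(to([.518,-.151,.15]),status.get_obs()["grip_width"])
E
```

```text
(array([-0.4079,  0.0377, -0.0005]), np.float64(-4.41), array([0.5118, 0.2586, 0.1502]), 24.35) 0.03302681107850993
```

Call:
arm_command(deltas=[-1,-0.0409,0.0039,0,0,-1,-0.0409,0.0039,0,0,-1,-0.0409,0.0039,0,0,-1,-0.0409,0.0039,0,0,-1,-0.0409,0.0039,0,0,-1,-0.0409,0.0039,0,0,-1,-0.0409,0.0039,0,0,-1,-0.0409,0.0039,0,0,-1,-0.0409,0.0039,0,0,-1,-0.0409,0.0039,0,0,-1,0,0,0,0])

```text
time: 25.72
position: [0.5174, -0.1556, 0.1463]
tool_rot: [0.735, 0.678, -0.0, 0.0]
ft_force: [-0.1, 1.3, -1.0]
grip_width: 0.033
grip_force: 20.0
```

Call:
arm_command(deltas=[-1,0,0,0.029,0,-1,0,0,0.029,0,-1,0,0,0.029,0,-1,0,0,0.029,0,-1,0,0,0,0,-1,0,0,0,0])

```text
time: 26.48
position: [0.5175, -0.1523, 0.0314]
tool_rot: [0.734, 0.68, 0.0, -0.0]
ft_force: [-1.0, -0.1, 0.2]
grip_width: 0.0335
grip_force: 20.0
```

```bash
python3 - <<'E'
from h import *
print(to([.518,-.151,.0175]),status.get_obs()["grip_width"])
E
```

```text
(array([0.0013, 0.0004, 0.0139]), np.float64(-4.38), array([ 0.5175, -0.1523,  0.0314]), 26.475) 0.03351378757273487
```

Call:
arm_command(deltas=[-1,0.001,0.0005,0.006,0,-1,0,0,0.005,0,-1,0,0,0.002,0,-1,0,0,0.001,0,-1,0,0,0,0])

```text
time: 27.1
position: [0.518, -0.1519, 0.0174]
tool_rot: [0.734, 0.679, 0.0, 0.0]
ft_force: [-0.4, 0.9, 2.9]
grip_width: 0.0332
grip_force: 20.0
```

Call:
arm_command(deltas=[0.3,0,0,0,0,0.3,0,0,0,0,0.3,0,0,0,0,0.3,0,0,-0.01,0,0.3,0,0,-0.02,0,0.3,0,0,-0.03,0,0.3,0,0,-0.03,0,0.3,0,0,-0.03,0,0.3,0,0,-0.03,0,0.3,0,0,0,0])

```text
time: 28.35
position: [0.5196, -0.1526, 0.1699]
tool_rot: [0.734, 0.679, 0.001, 0.003]
ft_force: [-0.1, 0.6, 0.0]
grip_width: 0.0567
grip_force: 0.0
```

```bash
python3 - <<'E'
from m import *
im,d,K,T,P=cam("wrist"); t=cam("top")
G={28:(.513,-.219),34:(.518,-.151)}
print(meas(im,d,K,T,G,.014)); print(meas(*t[:4],G,.014))
print(to([.527,.3738,.05]))
E
```

```text
{28: ([[0.513, -0.2181], [0.5129, -0.2181]], np.float64(0.0329), np.float64(0.0279)), 34: ([[0.5181, -0.1514], [0.5181, -0.1514]], np.float64(0.029), np.float64(0.0338))}
{28: None, 34: None}
(array([ 0.5247, -0.0312,  0.1172]), np.float64(-4.41), array([ 0.5177, -0.1517,  0.1672]), 28.45)
```

die_34 is centred on pad 2. Last is die_42.

Call:
arm_command(deltas=[0.55,0.0437,-0.0026,0,0,0.55,0.0437,-0.0026,0,0,0.55,0.0437,-0.0026,0,0,0.55,0.0437,-0.0026,0,0,0.55,0.0437,-0.0026,0,0,0.55,0.0437,-0.0026,0,0,0.55,0.0437,-0.0026,0,0,0.55,0.0437,-0.0026,0,0,0.55,0.0437,-0.0026,0,0,0.55,0.0437,-0.0026,0,0,0.55,0.0437,-0.0026,0,0,0.55,0.0437,-0.0026,0,0])

```text
time: 29.95
position: [0.5261, 0.3743, 0.165]
tool_rot: [0.734, 0.679, -0.002, -0.0]
ft_force: [0.3, -0.6, -0.8]
grip_width: 0.0672
grip_force: 0.0
```

Call:
arm_command(deltas=[0.55,0,0,0,0,0.55,0,0,0.03,0,0.55,0,0,0.03,0,0.55,0,0,0.03,0,0.55,0,0,0.03,0,0.55,0,0,0,0,0.55,0,0,0,0])

```text
time: 30.82
position: [0.5275, 0.3728, 0.0473]
tool_rot: [0.734, 0.679, -0.0, 0.0]
ft_force: [0.3, -0.1, 0.8]
grip_width: 0.0678
grip_force: 0.0
```

```bash
python3 - <<'E'
from m import *
im,d,K,T,P=cam("wrist")
print(to([.527,.374,.006]),meas(im,d,K,T,{42:(.527,.374)}))
E
```

```text
(array([ 0.0006, -0.0011,  0.042 ]), np.float64(-4.44), array([0.528 , 0.3733, 0.048 ]), 30.875) {42: ([[0.5276, 0.3759], [0.5277, 0.3762]], np.float64(0.0151), np.float64(0.0417))}
```

Call:
arm_command(deltas=[0.55,0.001,0,0.015,0,0.55,0,0,0.015,0,0.55,0,0,0.0105,0,0.55,0,0,0,0,-1,0,0,0,0,-1,0,0,0,0,-1,0,0,0,0,-1,0,0,0,0,-1,0,0,0,0,-1,0,0,0,0])

```text
time: 32.12
position: [0.5274, 0.3744, 0.0067]
tool_rot: [0.734, 0.679, 0.0, 0.0]
ft_force: [0.0, 0.1, 0.9]
grip_width: 0.0408
grip_force: 20.0
```

Call:
arm_command(deltas=[-1,0,0,-0.005,0,-1,0,0,-0.015,0,-1,0,0,-0.03,0,-1,0,0,-0.03,0,-1,0,0,-0.03,0,-1,0,0,-0.03,0,-1,0,0,0,0])

```text
time: 33.0
position: [0.5293, 0.3754, 0.1503]
tool_rot: [0.734, 0.679, 0.004, 0.001]
ft_force: [2.1, 1.0, -0.4]
grip_width: 0.041
grip_force: 20.0
```

```bash
python3 - <<'E'
from h import *
print(to([.523,-.084,.15]),status.get_obs()["grip_width"])
E
```

```text
(array([-0.4586,  0.029 , -0.0013]), np.float64(-4.41), array([0.5293, 0.3754, 0.1503]), 33.0) 0.04099690985440139
```

Call:
arm_command(deltas=[-1,-0.0418,0.0028,0,0,-1,-0.0418,0.0028,0,0,-1,-0.0418,0.0028,0,0,-1,-0.0418,0.0028,0,0,-1,-0.0418,0.0028,0,0,-1,-0.0418,0.0028,0,0,-1,-0.0418,0.0028,0,0,-1,-0.0418,0.0028,0,0,-1,-0.0418,0.0028,0,0,-1,-0.0418,0.0028,0,0,-1,-0.0418,0.0028,0,0,-1,0,0,0,0])

```text
time: 34.5
position: [0.5225, -0.0891, 0.1458]
tool_rot: [0.735, 0.678, -0.0, -0.0]
ft_force: [0.3, -0.5, -0.0]
grip_width: 0.0411
grip_force: 20.0
```

Call:
arm_command(deltas=[-1,0,0,0.029,0,-1,0,0,0.029,0,-1,0,0,0.029,0,-1,0,0,0.029,0,-1,0,0,0,0,-1,0,0,0,0])

```text
time: 35.25
position: [0.5228, -0.0859, 0.0309]
tool_rot: [0.734, 0.68, 0.0, 0.0]
ft_force: [-0.4, -1.0, -1.4]
grip_width: 0.0412
grip_force: 20.0
```

```bash
python3 - <<'E'
from h import *
print(to([.523,-.085,.0168]),status.get_obs()["grip_width"])
E
```

```text
(array([0.0009, 0.0001, 0.0141]), np.float64(-4.37), array([ 0.5228, -0.0859,  0.0309]), 35.25) 0.04121415752209519
```

Call:
arm_command(deltas=[-1,0.0005,0,0.006,0,-1,0,0,0.005,0,-1,0,0,0.002,0,-1,0,0,0.001,0,-1,0,0,0,0])

```text
time: 35.88
position: [0.5227, -0.086, 0.0167]
tool_rot: [0.734, 0.679, -0.0, 0.0]
ft_force: [-1.1, 0.4, -0.2]
grip_width: 0.0414
grip_force: 20.0
```

Call:
arm_command(deltas=[0.5,0,0,0,0,0.5,0,0,0,0,0.5,0,0,0,0,0.5,0,0,-0.01,0,0.5,0,0,-0.02,0,0.5,0,0,-0.03,0,0.5,0,0,-0.03,0,0.5,0,0,-0.03,0,0.5,0,0,-0.03,0,0.5,0,0,0,0])

```text
time: 37.12
position: [0.5243, -0.0865, 0.1694]
tool_rot: [0.734, 0.679, 0.001, 0.003]
ft_force: [0.5, -0.0, -0.4]
grip_width: 0.0655
grip_force: 0.0
```

Call:
arm_command(deltas=[0.5,0.045,-0.005,0,0,0.5,0.045,-0.005,0,0,0.5,0.045,-0.005,0,0,0.5,0.045,-0.005,0,0,0.5,0.045,-0.005,0,0,0.5,0.045,-0.005,0,0,0.5,0.045,-0.005,0,0,0.5,0.045,-0.005,0,0,0.5,0,0,0,0])

```text
time: 38.25
position: [0.5093, 0.2787, 0.1655]
tool_rot: [0.732, 0.681, -0.0, -0.0]
ft_force: [-0.5, -0.1, 0.5]
grip_width: 0.0652
grip_force: 0.0
```

```bash
python3 - <<'E'
from m import *
t=cam("top"); save("end.png",np.vstack([t[0][160:220,300:500].repeat(4,0).repeat(4,1),cam("scene")[0][180:315,300:480].repeat(2,0).repeat(2,1)[:270,:360].copy() if 0 else cv2.resize(cam("scene")[0][180:310,270:470],(800,350))]))
G={22:(.508,-.287),28:(.513,-.219),34:(.518,-.151),42:(.523,-.084)}
print(meas(*t[:4],G,.014))
E
```

```text
{22: ([[0.5062, -0.2866], [0.5061, -0.2871]], np.float64(0.0388), np.float64(0.0225)), 28: ([[0.5116, -0.2202], [0.5111, -0.2211]], np.float64(0.0325), np.float64(0.0282)), 34: ([[0.5162, -0.1532], [0.5162, -0.1533]], np.float64(0.0289), np.float64(0.0342)), 42: ([[0.5209, -0.0868], [0.5207, -0.0866]], np.float64(0.025), np.float64(0.0411))}
```

View pics/end.png

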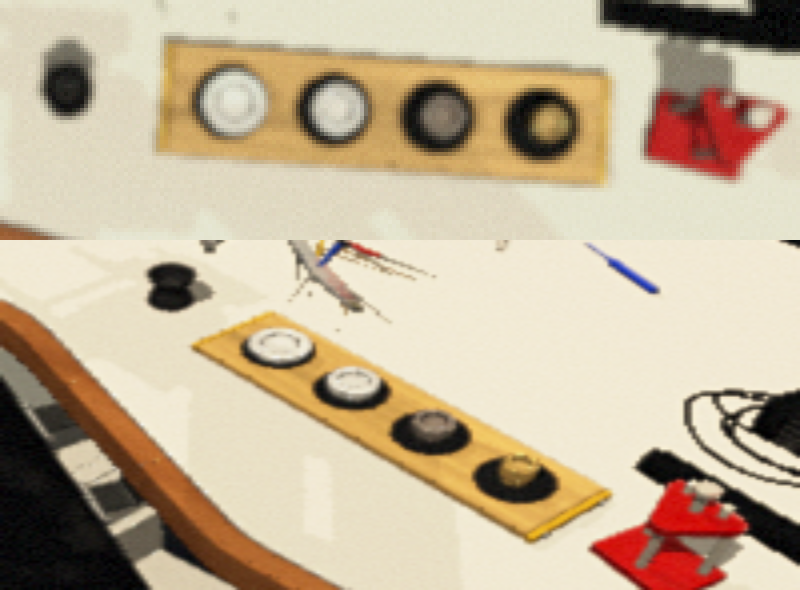

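The final picture shows the dies upright on the pads in order: 42 at (231,101), 34 at (335,108), 28 at (438,116) and 22 at (545,124), next to the red press. All are within 4 mm of their pad centres and at the right heights. The press and loupe still stand, and the gripper touches nothing.

```bash
python3 -c "
from rig import order
print(order.hand_in())"
```

```text
the job is handed in; nothing more can be done
None
```

All four dies stand upright on their pads in order, 22 mm next to the red press through 42 mm at the far end, each measured within about 4 mm of its pad's centre; the press and loupe were left standing, and the job was handed in at about 38 s.

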